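Shift the polisher's gear lever through its H-gate

TASK

Change gear on the bench polisher: push the ball-topped gear lever out of its left-hand lane, across the neutral channel of the H-gate and fully home into the right-hand slot marked by the green button, without letting it run into the slot marked by the yellow button. Only push it, gently, with the fingertips or the outside of the fingers: do not grip the lever, and leave the things standing around it where they are.

Things in the scene. Friction and masses are not known exactly. Their poses are not given: they have to be found in the camera images.
- polisher: bench polisher, fixed, 290 (y) x 190 (x) mm. Origin: centre of its underside, on the work surface; own x axis to its back (the front, with the red stop button, faces the robot), y to its left; yaw within 0.25 rad. Left: white housing, round basin (rim 93 mm high), disc, thin steel tap (146 mm high, over 65 mm left of the gate plate). Right: grey console 122 mm wide, deck 92.5 mm high
- gate_centre (a point): middle of the H-gate on the top of the steel gate plate (106 x 80 mm, 98.5 mm above the work surface), axes as the polisher's. Two lanes run along own x, 18 mm to the left (+y) and right (-y) of it, 13 mm wide, ending 30 mm in front and behind. Two steel tongues, 23 mm wide with rounded corners, part them and leave only the neutral channel, 14 mm wide, across the middle (own x = 0)
- knob (a point): centre of the black ball knob (27 mm across, 31 mm tall with its neck) on the lever's 9 mm stem; 170 mm above the work surface when upright, 150 mm from the pivot. In a lane it is 35 mm left or right of gate_centre; home in a slot 46 mm in front or behind and about 159 mm high. Friction keeps the lever where it is left: about 2 N at the knob moves it; its rubber end stops yield 5 to 10 mm to a firm push
- stem (a point): point on the lever's axis where the stem passes the top of the gate plate, 78.5 mm from the lever's pivot (a universal joint 78.5 mm straight below gate_centre). With the lever home in a slot it is 18 mm from the centre of that slot's button
- gear_lever (a joint): tilt of the lever along the lanes, rad: 0 neutral, positive leans to the polisher's back, negative to its front, stops at -0.31 and +0.31. Starts anywhere from -0.3 to 0.3 in the left lane: in a slot, half out of it or at neutral
- yoke (a joint): tilt of the lever across the gate, rad: about -0.23 in the left lane, +0.23 in the right lane, stops at -0.245 and +0.245. It can cross only while gear_lever is within about 0.03 of 0: elsewhere the tongues block it, though their rounded corners guide a lever that is a little off
- green_button: green domed button, 13 mm across, 4 mm high, fixed on the gate plate beyond one end of the right lane (front or back, it varies): 42 mm from gate_centre along the polisher's x axis and 18 mm to its right. It marks the slot to engage. Origin at the centre of its underside
- yellow_button: yellow button of the same shape at the other end of the right lane; it marks the slot to be kept out of (the left lane's buttons are blue and white)
- loupe: bystander: black focusing loupe, 35 mm across, 27 mm high, standing loose on the console deck behind the gate plate; origin at the centre of its underside
- objective_can: bystander: white screw can, 34 mm across, 58 mm high, loose on the work surface in front of the console; origin at the centre of its underside
- oil_bottle: bystander: amber dropper bottle, 37 mm across, 85 mm high, loose in front of the polisher; origin at the centre of its underside
- coverslip_box: bystander: small blue and white box, 30 x 30 x 20 mm, loose in front of the polisher; origin at the centre of its underside

How it is judged:
By the outcome, as a careful person would: the job done as asked, in the order asked, and still so for the second after the job is handed in, with the robot touching nothing.
It also fails if it takes over 61 s, if anything falls off the work surface, if the arm or the gripper's body presses on something with over 40 N, if the wrist force passes 120 N, or if a joint passes its speed limit or range.

ROBOT

A 7-joint arm with a two-finger parallel gripper is mounted at the origin on a cart in front of the work surface, level with it; the furniture and walls round the work are solid. World frame = base frame: x ahead of the robot, y to its left, z up, the work surface at z = 0. Lengths are in m, angles in rad, forces in N, time in s.
With the tool pointing down it reaches from about 0.425 to 0.875 m from the base axis. Payload 4.7 kg.
Tool frame: the origin (TCP) lies at the very end of the fingers, on their centre line; the grasp point (between the pads) lies 19 mm behind it; z points along the fingers, y is the line along which they close (so a half turn about z gives the same grasp; the last joint's range is limited). The gripper opens to 87 mm and grips with 3 to 60 N. Pads are 19 mm wide; open, the fingers measure 117 mm over their backs; the gripper's body (75 mm by 190 mm) begins 51 mm behind the grasp point.
Start: joints at [1.151, 0.321, -0.07, 1.45, 0.023, 1.371, -0.057], TCP at [0.273, -0.59, 0.223] pointing down, gripper open.
Joint ranges: [-2.86, 2.86], [-0.3, 2.09], [-1.38, 1.24], [0.06, 2.45], [-1.56, 4.7], [0.09, 2.05], [-2.69, 2.69]. Speed limits (rad/s): [2.57, 2.57, 3.14, 3.14, 3.14, 3.14, 3.14].

INTERFACE

Orientations are given as a rotation vector (axis times angle).
In Python, from bench import ctrl, get_image, job gives the robot as it stands.
- The arm moves only by the shell command python3 -m crank 'ROWS' [FORCE]. ROWS is JSON, a list that holds one entry, the list of rows, each a list of 5 numbers: the shift along the tool's x, y, z in mm, then the turn about the tool's z in rad, then the closure, from -1 (fully open) to 1 (shut), so that 0 is half open. A call has 1 to 10 rows; each row shifts and turns the commanded pose from where the row before left it, along the tool's axes as they then stand; what a row does not reach is not made up. A row lasts 1/12 s, in which the tool goes at most 41.7 mm and 7.16 degrees, less where a joint would pass 70% of its speed; a pose out of reach is approached as far as the arm can. A call with a gripper value outside its range is refused whole. The fingers move at their own pace and stop on an object; FORCE is the grip in N (left out, the last holds). Time passes only in rows, so rows that do not move let the fingers close. It gives the time, the measured TCP pose, the force, the opening and the grip force at its end, in the units of the state.
- ctrl.get_state(): the state, without advancing time (a new reading comes with each control period).
- get_image(name): name is "scene" or "top" or "wrist"; returns a dict with "pixels" (400x640x3 uint8, red, green, blue), "fx", "fy", "cx", "cy" (pixels), "T" (4x4, takes a point from camera to world coordinates); the wrist camera has in their place "T_tool_cam" (4x4, takes a point from camera to tool coordinates, whose origin is the TCP and whose axes are the flange's). Camera axes: x right, y down, z forward; pixel columns grow to the right and rows downward; lengths in m; the calibration is good to about 2 mm. The wrist camera is an equidistant fisheye: a pixel r from the principal point sees the ray r / f radians off the axis. A picture is of the moment at which its call begins: read the wrist's pose just before it. There is no depth.
- job.close_job(): hands the job in; it is judged then, once.
The state is a dict: "time": time; "joint_positions": joint angles; "qd": joint speeds; "joint_torque": joint torques, N m; "position": TCP position; "tool_rot": TCP orientation; "ft_force": force on the tool from outside, world axes, zero at the start; "torque": the same for the moment, N m; "grip_width": opening from 0.0 (shut) to 1.0 (fully open); "grip_force": force on a finger pad.
Only numpy, scipy, OpenCV 4.12 (cv2) and the standard library are available. Lean on these libraries where they do the work, as an engineer would, in place of code of your own. Each camera call takes 0.05 s, during which the arm holds its last target. There are 200 camera calls.

## Working session

There is one attempt and no reset: what is moved stays moved. The work goes in short steps, Python scripts to look and compute and a shell command to move; the robot and the scene stay as the last step left them, time stands still between calls to the robot, and variables do not carry over. Pictures are saved under pics/ and viewed, at most 10 in all, crops included, and the job is handed in when it is done.

```bash
mkdir -p pics
python3 - <<'E'
from bench import ctrl,get_image
import cv2,numpy as np
s=ctrl.get_state();print({k:np.round(s[k],3) for k in('time','position','tool_rot','grip_width','ft_force')})
for n in('scene','top'):
    d=get_image(n);cv2.imwrite(f'pics/{n}.png',d['pixels'][...,::-1]);print(n,d['fx'],d['cx'],d['cy'],np.round(d['T'],3).tolist())
E
```

```text
{'time': np.float64(0.0), 'position': array([ 0.273, -0.589,  0.221]), 'tool_rot': array([-3.066e+00, -6.760e-01,  1.000e-03]), 'grip_width': np.float64(1.001), 'ft_force': array([-0.168,  0.285, -0.308])}
scene 460.1081630017942 317.62832838821345 202.45548408641045 [[-0.766, -0.359, 0.533, 0.1], [-0.643, 0.446, -0.623, 0.558], [-0.014, -0.82, -0.572, 0.601], [0.0, 0.0, 0.0, 1.0]]
top 436.148032360697 317.6582408686669 197.1640588616651 [[0.024, -0.991, 0.133, 0.447], [-1.0, -0.021, 0.023, 0.016], [-0.02, -0.134, -0.991, 0.962], [0.0, 0.0, 0.0, 1.0]]
```

View pics/scene.png

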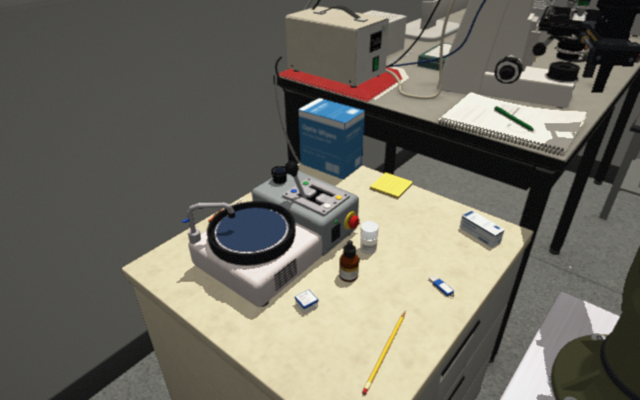

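View pics/top.png

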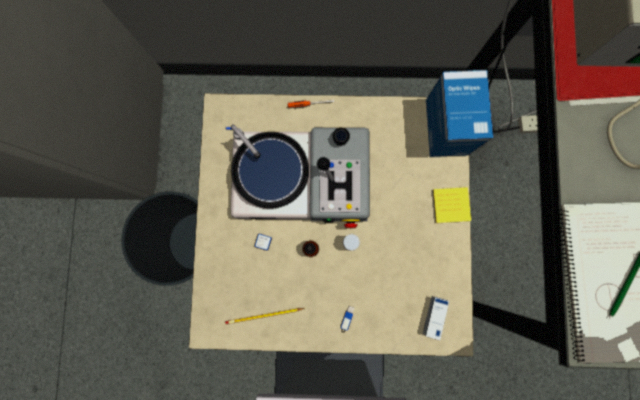

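The top view shows the H-gate around (340,185), the black knob at about (324,164), a green button at the back near (348,165) and a yellow one at the front near (348,207). The lever leans back in the left lane. Next I measure these.

```bash
cat > h.py <<'E'
import numpy as np,cv2
from scipy.spatial.transform import Rotation as R
def ray(d,u,v):
    r=d['T'][:3,:3]@np.array([(u-d['cx'])/d['fx'],(v-d['cy'])/d['fy'],1]);return np.array(d['T'])[:3,3],r/np.linalg.norm(r)
def plane(d,u,v,z):
    o,r=ray(d,u,v);return o+r*(z-o[2])/r[2]
def cross(a,b):
    (o,r),(p,q)=a,b;s=np.linalg.lstsq(np.c_[r,-q],p-o,rcond=None)[0]
    A,B=o+r*s[0],p+q*s[1];return (A+B)/2,np.linalg.norm(A-B)
def blobs(px,lo,hi,roi,amin=4):
    h=cv2.cvtColor(px,cv2.COLOR_RGB2HSV);m=cv2.inRange(h,lo,hi);k=np.zeros_like(m);x0,y0,x1,y1=roi;k[y0:y1,x0:x1]=m[y0:y1,x0:x1]
    n,l,st,c=cv2.connectedComponentsWithStats(k);return [(c[i].round(1).tolist(),int(st[i,4]),st[i,:4].tolist()) for i in range(1,n) if st[i,4]>=amin]
E
python3 - <<'E'
from bench import get_image
from h import *
t=get_image('top');s=get_image('scene')
for n,lo,hi in(('green',(45,80,50),(80,255,255)),('yellow',(20,110,100),(34,255,255)),('blue',(100,100,60),(125,255,255)),('black',(0,0,0),(180,255,38))):
    print(n);
    for b in blobs(t['pixels'],lo,hi,(312,125,368,218)): print(' top',b,plane(t,*b[0],.1015).round(4))
    for b in blobs(s['pixels'],lo,hi,(250,155,360,225)): print(' scene',b,plane(s,*b[0],.1015).round(4))
a=cv2.resize(t['pixels'][120:220,305:375],None,fx=5,fy=5,interpolation=2)
b=cv2.resize(s['pixels'][155:255,250:335],None,fx=5,fy=5,interpolation=2)
cv2.imwrite('pics/crop.png',np.hstack([a,b])[:, :800,::-1])
E
```

```text
green
 top ([348.9, 164.7], 24, [347, 162, 5, 6]) [ 0.6303 -0.0249  0.1015]
 scene ([305.2, 182.9], 12, [303, 182, 5, 3]) [ 0.6285 -0.0223  0.1015]
 scene ([335.7, 221.2], 12, [334, 219, 4, 5]) [0.5017 0.0394 0.1015]
yellow
 top ([348.5, 206.0], 26, [346, 204, 6, 5]) [ 0.5467 -0.0253  0.1015]
 scene ([338.2, 197.0], 16, [336, 196, 6, 3]) [ 0.5455 -0.0242  0.1015]
 scene ([348.3, 216.5], 55, [344, 211, 11, 14]) [0.4926 0.014  0.1015]
blue
 top ([331.2, 164.4], 20, [329, 162, 5, 6]) [0.6302 0.0107 0.1015]
 scene ([331.5, 162.8], 814, [301, 155, 59, 24]) [ 0.6374 -0.1187  0.1015]
 scene ([293.1, 190.2], 15, [291, 189, 5, 4]) [0.6294 0.0128 0.1015]
 scene ([264.3, 217.0], 480, [250, 208, 35, 17]) [0.6104 0.1111 0.1015]
black
 top ([340.4, 136.3], 214, [333, 129, 16, 16]) [ 0.6886 -0.0068  0.1015]
 top ([323.1, 163.5], 113, [318, 158, 11, 12]) [0.6317 0.027  0.1015]
 top ([340.6, 186.3], 260, [329, 172, 22, 28]) [ 0.586  -0.009   0.1015]
 scene ([285.5, 170.4], 351, [272, 155, 26, 29]) [ 0.6933 -0.0332  0.1015]
 scene ([298.1, 156.4], 12, [296, 155, 4, 5]) [ 0.7128 -0.0946  0.1015]
 scene ([316.9, 195.3], 79, [307, 188, 25, 16]) [ 0.5812 -0.0029  0.1015]
 scene ([274.1, 209.6], 293, [250, 201, 44, 24]) [0.6126 0.0833 0.1015]
```

View pics/crop.png

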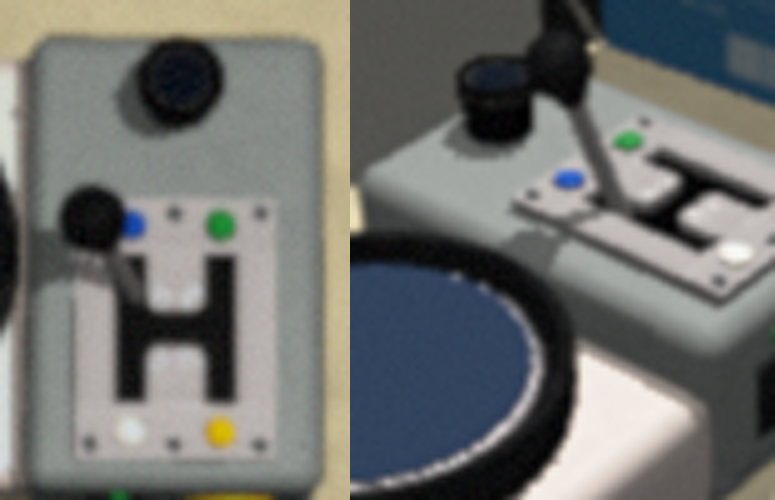

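Measured so far, all within the given sizes:
- Gate centre is about (0.588, -0.007), with yaw near 0.01.
- The knob is about (0.618, 0.026, 0.163), so it leans back about 0.2 rad in the left lane.
- Green is at the back and yellow at the front.

The plan is to push forward to neutral from behind, then right from the left side, then back from the front. First I turn square to the gate, rise and close the fingers.

```bash
python3 -m crank '[[[0,0,-20,0.11,1],[0,0,-20,0.11,1],[0,0,-20,0.11,1],[0,0,-20,0.1,1],[0,0,0,0,1]]]' 5
python3 - <<'E'
from bench import get_image
from h import *
t=get_image('top');s=get_image('scene')
print(plane(t,323.1,163.5,.163),cross(ray(t,323.1,163.5),ray(s,291.6,168.6)))
print('loupe',plane(t,340.4,136.3,.12),'box top',plane(t,463,113,.15))
E
```

```text
time: 0.62
position: [0.274, -0.5914, 0.3073]
tool_rot: [3.135, 0.001, 0.005]
ft_force: [0.9, -0.0, 1.0]
grip_width: 0.709
grip_force: 0.0
[0.61848737 0.02623788 0.163     ] (array([0.61839917, 0.02590446, 0.16121109]), np.float64(0.0011634530803186142))
loupe [ 0.68342733 -0.00629846  0.12      ] box top [ 0.72535665 -0.23947335  0.15      ]
```

```bash
python3 -m crank '[[[13,-36,0,0,1],[13,-36,0,0,1],[13,-36,0,0,1],[13,-36,0,0,1],[13,-36,0,0,1],[13,-36,0,0,1],[13,-36,0,0,1],[13,-36,0,0,1],[13,-36,0,0,1],[13,-36,0,0,1]]]'
python3 -m crank '[[[13,-36,0,0,1],[13,-36,0,0,1],[13,-36,0,0,1],[13,-36,0,0,1],[35,-19,0,0,1],[35,-19,0,0,1],[35,-19,0,0,1],[35,-19,0,0,1],[35,-19,0,0,1],[35,-19,0,0,1]]]'
python3 -m crank '[[[0,0,0,0,1],[0,0,0,0,1]]]'
```

```text
time: 1.55
position: [0.4014, -0.2271, 0.301]
tool_rot: [-3.141, -0.008, 0.003]
ft_force: [1.1, -0.2, -0.3]
grip_width: 0.003
grip_force: 0.0
time: 2.38
position: [0.6637, 0.0303, 0.3003]
tool_rot: [3.141, 0.008, -0.004]
ft_force: [0.8, -0.0, 1.1]
grip_width: 0.005
grip_force: 0.0
time: 2.55
position: [0.6628, 0.0317, 0.2978]
tool_rot: [-3.139, -0.014, 0.011]
ft_force: [-0.6, -0.4, 0.9]
grip_width: 0.007
grip_force: 0.0
```

```bash
python3 -m crank '[[[4,4,38,0,1],[0,0,38,0,1],[0,0,38,0,1],[0,0,38,0,1],[0,0,0,0,1]]]'
python3 -m crank '[[[-10,0,0,0,1],[-10,0,0,0,1],[-8,0,0,0,1],[-7,0,0,0,1],[-6,0,0,0,1],[-6,0,0,0,1],[0,0,0,0,1],[0,0,0,0,1]]]'
python3 - <<'E'
from bench import get_image
from h import *
t=get_image('top');s=get_image('scene');w=get_image('wrist')
a=cv2.resize(t['pixels'][120:220,295:375],None,fx=4,fy=4,interpolation=2)
b=cv2.resize(s['pixels'][140:240,250:350],None,fx=4,fy=4,interpolation=2)
cv2.imwrite('pics/c2.png',np.hstack([a,b])[...,::-1]);cv2.imwrite('pics/w2.png',w['pixels'][...,::-1])
E
```

```text
time: 2.97
position: [0.6602, 0.0231, 0.1419]
tool_rot: [3.139, 0.006, -0.023]
ft_force: [-1.6, -0.6, -1.5]
grip_width: 0.006
grip_force: 0.0
time: 3.63
position: [0.6196, 0.0253, 0.1509]
tool_rot: [3.141, 0.006, 0.0]
ft_force: [1.0, -0.1, 0.1]
grip_width: 0.008
grip_force: 0.3
```

View pics/c2.png

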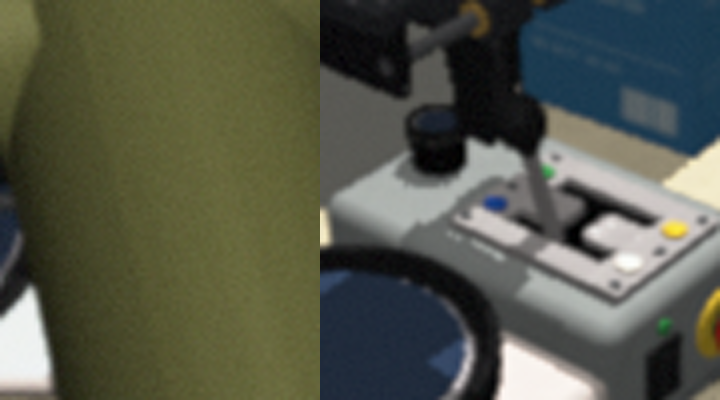

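View pics/w2.png

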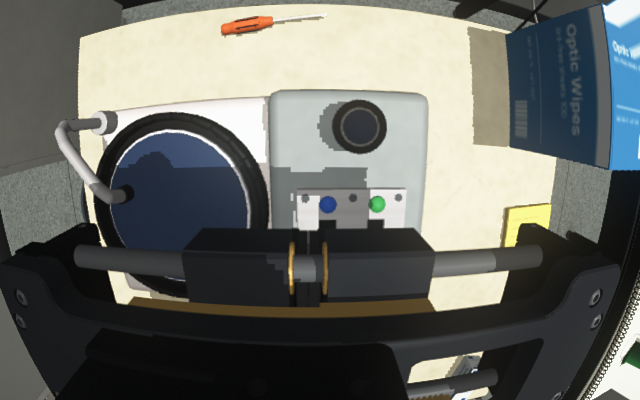

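The scene crop shows the closed fingers just behind the knob at crop (530,128), which is scene pixel (302.5,172), with the lever still leaning back a little. The top view is hidden by the arm. The wrist camera looks behind the gripper, so I use the scene ray on the knob's 150 mm sphere instead.

```bash
cat >> h.py <<'E'
G=np.array([.588,-.0065,.0985]);P=G-[0,0,.0785]
def lever(d,u,v,rad=.15):
    "ray onto the knob sphere about the pivot: knob minus gate centre (x,y,z)"
    o,r=ray(d,u,v);c=o-P;b=c@r;q=b*b-c@c+rad**2;s=-b-np.sqrt(max(q,0)),-b+np.sqrt(max(q,0));return [((o+k*r)-G).round(4).tolist() for k in s]
E
python3 - <<'E'
from bench import get_image,ctrl
from h import *
s=get_image('scene')
print(lever(s,291.6,168.6),lever(s,302.5,172)); o,r=ray(s,302.5,172)
k=((G[1]+.035)-o[1])/r[1];print('on lane plane',o+k*r-G, plane(s,302.5,172,.168)-G)
print(ctrl.get_state()['position'])
E
```

```text
[[0.0273, 0.0348, 0.0648], [0.121, -0.0615, -0.0146]] [[0.0004, 0.0344, 0.0675], [0.1128, -0.0875, -0.0324]]
on lane plane [-0.00010808  0.035       0.06794587] [-0.00185577  0.03689652  0.0695    ]
[0.61966217 0.02532486 0.15001567]
```

Knob offset along the lane is about 0 to +3 mm, since the scene ray read 3 mm low against the two-view value. I nudge it 2 mm more, back off, and go round to its left.

```bash
python3 -m crank '[[[-2,0,0,0,1],[0,0,0,0,1],[15,0,0,0,1],[13,0,0,0,1],[0,-30,0,0,1],[0,-27,0,0,1],[-28,0,0,0,1],[-28,0,0,0,1],[0,0,0,0,1],[0,0,0,0,1]]]'
python3 - <<'E'
from bench import get_image,ctrl
from h import *
s=get_image('scene');print(ctrl.get_state()['position'])
b=cv2.resize(s['pixels'][140:240,240:360],None,fx=5,fy=5,interpolation=2)
cv2.imwrite('pics/c3.png',b[...,::-1])
E
```

```text
time: 4.67
position: [0.5883, 0.0824, 0.1502]
tool_rot: [3.14, 0.008, -0.002]
ft_force: [0.2, 0.1, 1.5]
grip_width: 0.007
grip_force: 0.0
[0.58971563 0.08192766 0.15062233]
```

View pics/c3.png

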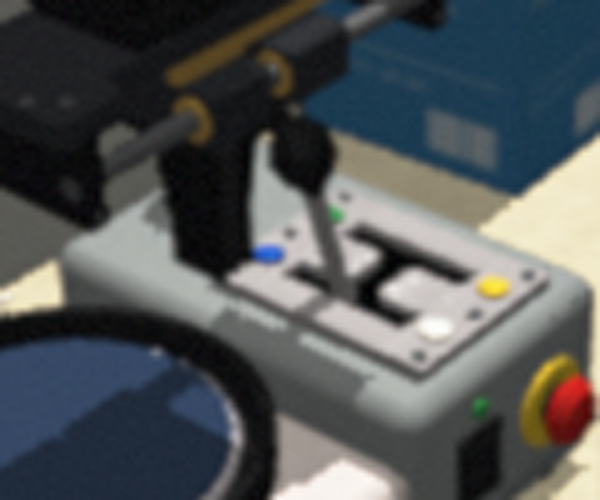

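Knob at crop (303,157), which is scene pixel (300.6,171.4). The stem meets the gate at the neutral channel near crop (345,290), with the fingers to the left of the knob.

Run:
```python
from bench import get_image
from h import *
s=get_image('scene');f=lambda u,v:(240+u/5,140+v/5)
print('knob',lever(s,*f(303,157))[0]);print('stem y=18 line:')
for p in((345,293),(340,275)):
    o,r=ray(s,*f(*p));k=(G[1]+.018-o[1])/r[1];print((o+k*r-G).round(4))
for n,p in dict(blue=(268,254),white=(435,328),green=(335,214),yellow=(493,287)).items(): print(n,(plane(s,*f(*p),.1015)-G).round(4))
```

```text
knob [0.0047, 0.0348, 0.0673]
stem y=18 line:
[ 0.0011  0.018  -0.0005]
[0.0034 0.018  0.0069]
blue [0.0392 0.0203 0.003 ]
white [-0.0438  0.0181  0.003 ]
green [ 0.0379 -0.0184  0.003 ]
yellow [-0.0439 -0.0171  0.003 ]
```

Corrected for the button bias of about -2.5 mm, the knob is still about 7 mm behind neutral (0.046 rad), and the stem agrees. I repeat the push with the TCP going to x of about 0.611.

```bash
python3 -m crank '[[[28,0,0,0,1],[28,0,0,0,1],[0,29,0,0,1],[0,28,0,0,1],[-14,0,0,0,1],[-12,0,0,0,1],[-5,0,0,0,1],[-3,0,0,0,1],[0,0,0,0,1],[0,0,0,0,1]]]'
python3 -m crank '[[[0,0,0,0,1]]]'
```

```text
time: 5.6
position: [0.6126, 0.0256, 0.1508]
tool_rot: [-3.142, -0.006, -0.002]
ft_force: [0.2, -0.2, 0.2]
grip_width: 0.004
grip_force: 0.3
time: 5.68
position: [0.6125, 0.0258, 0.1507]
tool_rot: [-3.141, -0.007, -0.001]
ft_force: [0.5, 0.3, 1.3]
grip_width: 0.004
grip_force: 0.4
```

```bash
python3 -m crank '[[[-1.5,0,0,0,1],[0,0,0,0,1],[17,0,0,0,1],[17,0,0,0,1],[0,-30,0,0,1],[0,-27,0,0,1],[-28,0,0,0,1],[-28,0,0,0,1],[0,0,0,0,1],[0,0,0,0,1]]]'
python3 - <<'E'
from bench import get_image,ctrl
from h import *
s=get_image('scene');print(ctrl.get_state()['position'])
b=cv2.resize(s['pixels'][140:240,240:360],None,fx=5,fy=5,interpolation=2)
cv2.imwrite('pics/c4.png',b[...,::-1])
E
```

```text
time: 6.52
position: [0.5869, 0.0827, 0.1504]
tool_rot: [3.14, 0.008, -0.001]
ft_force: [-0.1, -0.5, 1.1]
grip_width: 0.007
grip_force: 0.0
[0.58829027 0.08214332 0.15076522]
```

View pics/c4.png

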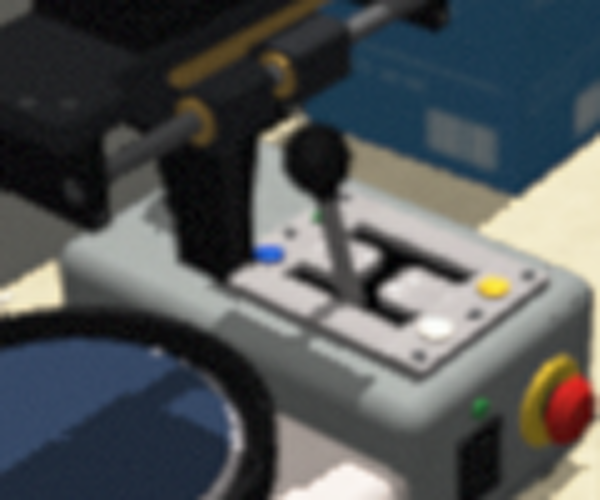

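Knob now at crop (317,158), about 7 mm further forward, so at neutral. I push it across to the right.

```bash
python3 -m crank '[[[0,14,0,0,1],[0,10,0,0,1],[0,7,0,0,1],[0,7,0,0,1],[0,7,0,0,1],[0,7,0,0,1],[0,7,0,0,1],[0,0,0,0,1]]]'
python3 -m crank '[[[0,7,0,0,1],[0,7,0,0,1],[0,7,0,0,1],[0,0,0,0,1]]]'
python3 -m crank '[[[0,6,0,0,1],[0,5,0,0,1],[0,3,0,0,1],[0,0,0,0,1]]]'
```

```text
time: 7.23
position: [0.5887, 0.0213, 0.1506]
tool_rot: [3.14, 0.003, 0.001]
ft_force: [1.0, 1.2, 0.5]
grip_width: 0.006
grip_force: 0.2
time: 7.57
position: [0.5884, -0.0002, 0.1503]
tool_rot: [3.14, 0.002, -0.001]
ft_force: [1.1, -0.2, 0.2]
grip_width: 0.002
grip_force: 0.2
time: 7.9
position: [0.5882, -0.0129, 0.1501]
tool_rot: [3.141, 0.004, -0.001]
ft_force: [-0.3, 0.8, 0.4]
grip_width: 0.005
grip_force: 0.1
```

```bash
python3 -m crank '[[[0,1,0,0,1],[0,0,0,0,1],[0,-20,0,0,1],[-30,-5,0,0,1],[-30,0,0,0,1],[0,0,0,0,1]]]'
python3 - <<'E'
from bench import get_image,ctrl
from h import *
s=get_image('scene');print(ctrl.get_state()['position'])
b=cv2.resize(s['pixels'][140:240,240:360],None,fx=5,fy=5,interpolation=2)
cv2.imwrite('pics/c5.png',b[...,::-1])
E
```

```text
time: 8.4
position: [0.523, 0.0129, 0.1493]
tool_rot: [3.139, 0.01, -0.01]
ft_force: [1.3, -0.6, -0.9]
grip_width: 0.01
grip_force: 0.0
[0.52599345 0.01206116 0.1501879 ]
```

View pics/c5.png

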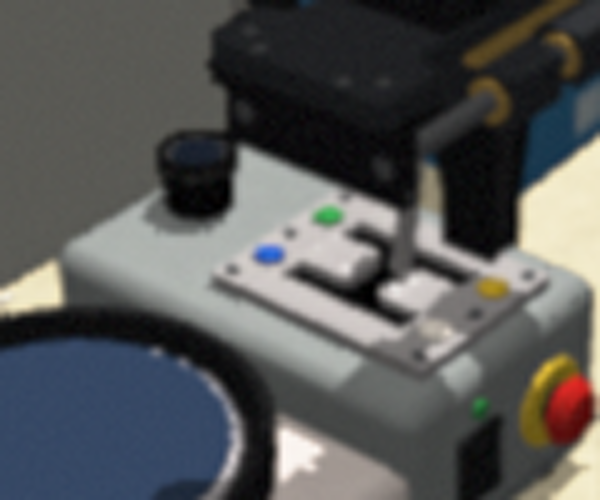

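The stem is in the right lane at crop (403,265), between the tongues and leaning right. I move in front of the knob and push back into the green slot.

```bash
python3 -m crank '[[[0,28,0,0,1],[0,27,0,0,1],[15,0,0,0,1],[15,0,0,0,1],[8,0,0,0,1],[8,0,0,0,1],[8,0,0,0,1],[0,0,0,0,1]]]'
python3 -m crank '[[[8,0,0,0,1],[8,0,0,0,1],[6,0,0,0,1],[0,0,0,0,1]]]'
python3 -m crank '[[[5,0,0,0,1],[4,0,0,0,1],[0,0,0,0,1],[0,0,0,0,1]]]'
```

```text
time: 9.12
position: [0.5828, -0.0434, 0.15]
tool_rot: [3.141, 0.006, -0.003]
ft_force: [-0.4, -0.9, -0.2]
grip_width: 0.006
grip_force: 0.6
time: 9.45
position: [0.6045, -0.0423, 0.1493]
tool_rot: [-3.141, -0.007, 0.003]
ft_force: [-0.2, 0.2, 1.1]
grip_width: 0.001
grip_force: 0.4
time: 9.78
position: [0.6128, -0.0418, 0.1498]
tool_rot: [-3.141, -0.007, 0.004]
ft_force: [-4.0, 1.0, -4.0]
grip_width: 0.008
grip_force: 2.2
```

```bash
python3 -m crank '[[[2,0,0,0,1],[1,0,0,0,1],[0,0,0,0,1],[0,0,0,0,1]]]'
python3 -m crank '[[[-20,0,0,0,1],[-35,0,0,0,1],[-35,0,-10,0,1],[-10,30,-35,0,1],[0,40,0,0,1],[0,40,0,0,1],[0,40,0,0,1],[0,40,0,0,1],[0,0,0,0,1]]]'
python3 - <<'E'
from bench import get_image,ctrl
from h import *
s=get_image('scene');t=get_image('top');print(ctrl.get_state()['position'])
b=cv2.resize(s['pixels'][140:240,240:340],None,fx=5,fy=5,interpolation=2)
a=cv2.resize(t['pixels'][120:220,312:372],None,fx=5,fy=5,interpolation=2)
cv2.imwrite('pics/c6.png',np.hstack([a,b])[...,::-1])
for x in blobs(t['pixels'],(0,0,0),(180,255,38),(312,125,368,218)): print(x,plane(t,*x[0],.159)-G)
E
```

```text
time: 10.12
position: [0.6141, -0.0419, 0.1495]
tool_rot: [-3.141, -0.007, 0.009]
ft_force: [-8.0, 0.1, -2.8]
grip_width: 0.004
grip_force: 4.1
time: 10.87
position: [0.5182, -0.2411, 0.1929]
tool_rot: [3.134, -0.014, 0.007]
ft_force: [-0.1, -1.4, -0.0]
grip_width: 0.006
grip_force: 0.0
[ 0.51964765 -0.23217495  0.19268888]
([340.4, 136.2], 208, [333, 129, 16, 16]) [0.08468252 0.00124802 0.0605    ]
([356.7, 156.1], 115, [351, 150, 12, 13]) [ 0.04679386 -0.0300273   0.0605    ]
([338.8, 185.8], 263, [329, 172, 22, 27]) [-0.01043819  0.00257072  0.0605    ]
```

View pics/c6.png

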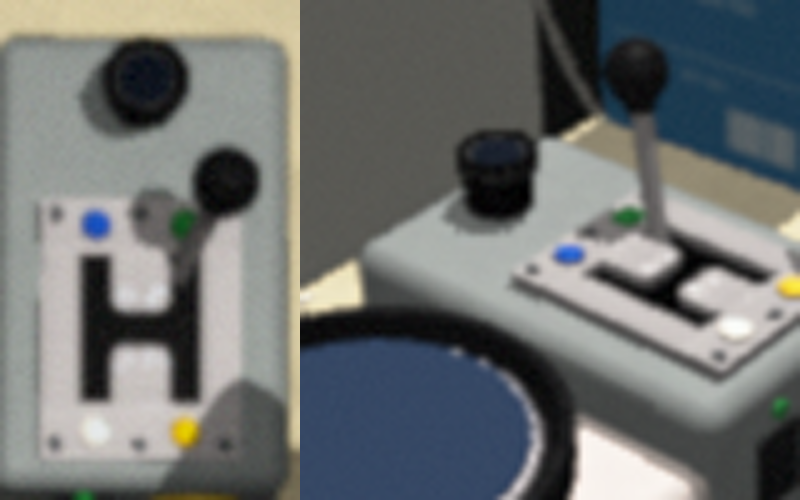

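The lever is home at the green (back right) slot: the knob is 46.8 mm behind the gate centre, against 46 mm expected. It met the rubber stop at 8 N, the loupe has not moved, and the arm is clear.

```bash
python3 -c "
from bench import job;print(job.close_job())"
```

```text
the job is handed in; nothing more can be done
None
```

The gear lever is fully home in the green-marked (back right) slot, pushed only with the closed fingertips and kept out of the yellow slot. The arm is clear, and the job was handed in after about 11 s; no verdict came back.

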